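# Firmness check on a radish

## Task

Lift the firmness tester out of its stand by its grip and hold the sprung plunger at its lower end against the middle of the flat spot pared on the radish in the cradle, with the tester square to that flat and pressed lightly, so that the plunger is pushed about half-way in. Never press hard, do not turn the radish, and leave the bowl, brush and bottle alone. The program finishes while still holding the tester there, so that its dial can be read.

Things in the scene. Friction and masses are not known exactly. Their poses are not given: they have to be found in the camera images.
- grip (a point): centre of the firmness tester's grip, a black flat-sided block on top, 30 (x) by 24 (y) by 54 mm (z); z along the tester, from plunger to grip, x out of the white dial face. Below this point: dial case 25 to 73 mm (48 mm wide in y, 20 in x), collar of 44 mm diameter, its underside at 77 mm, 24 mm barrel to 119 mm, tip of the plunger at 137 mm when fully out. About 0.2 kg.
- tip (a point): the very end of the tester's plunger (a rod of 10 mm diameter ending in a ball of 12 mm), on the tester's z axis; axes as the tester's
- plunger (a joint): how far the plunger is pushed into the tester, in m: 0 fully out, 0.012 fully in. Its spring pushes back with 1 N at the start of the travel, 4 N half-way and 7 N at the end of the travel; beyond that it is rigid.
- stand: aluminium stand of the tester, fixed, 84 by 84 mm, 75 mm high, origin at the centre of its underside, z up. The tester hangs upright by its collar, loose, in the 29 mm hole in the middle of its top plate, tip about 15 mm above the table: lift it 65 mm or more to be clear of the stand.
- radish: radish lying in the white cradle, its axis 62 mm above the table; origin on its axis at mid length, x along it to the green end, z square out of the pared flat. 196 mm long, 100 mm thick. It lies firmly; it rolls about x only if pushed sideways with over 10 N at its surface; pressing straight into the flat does not turn it.
- spot (a point): the middle of the flat pared on the radish, a pale oval about 70 mm long (along the radish) and 34 mm wide; it leans 10 to 32 degrees to one side. x along the radish, z square out of the flat. It lies 47 mm from the radish's axis.
- cradle: white plastic cradle of the radish, fixed, base 150 by 100 by 10 mm with four slanted arms, the highest point about 51 mm above the table; origin at the centre of its underside, z up, x along the radish
- bowl: loose steel bowl, 150 mm across and 55 mm high, origin at the centre of its underside; leave alone
- brush: loose flat brush with a wooden handle lying on the table, 200 mm long (x), 42 mm wide, 20 mm high, origin under its middle; leave alone
- bottle: loose white pump bottle, 68 mm in diameter and 180 mm high, origin at the centre of its underside; leave alone

How it is judged:
By the outcome, as a careful person would: the job done as asked, in the order asked, and still so for the second after the job is handed in, while the arm keeps its last pose, push and grip.
It also fails if it takes over 51 s, if anything falls off the work surface, if the arm or the gripper's body presses on something with over 40 N, if the wrist force passes 120 N, or if a joint passes its speed limit or range.

## Robot

A 7-joint arm with a two-finger parallel gripper is mounted at the origin on the work surface. World frame = base frame: x ahead of the robot, y to its left, z up, the work surface at z = 0. Lengths are in m, angles in rad, forces in N, time in s.
With the tool pointing down it reaches from about 0.4 to 0.85 m from the base axis. Payload 4.4 kg.
Tool frame: the origin (TCP) lies where the fingers leave the gripper's body, on its centre line; the fingertips stand 97 mm ahead of it and the grasp point (between the pads) lies 78 mm ahead of it; x points along the fingers, y is the direction in which the jaws open and shut, and the axes are right-handed (so a half turn about x gives the same grasp; the last joint's range is limited). The gripper opens to 94 mm and grips with 3 to 60 N. Pads are 16 mm wide; open, the fingers measure 119 mm over their backs; the gripper's body (75 mm by 177 mm) begins 78 mm behind the grasp point.
Start: joints at [-1.297, 0.628, 0.038, 1.517, -0.027, 0.996, -0.02], TCP at [0.217, 0.613, 0.303] pointing down, gripper open.
Joint ranges: [-3.06, 3.06], [-0.37, 2.12], [-1.25, 1.32], [0.18, 2.47], [-1.1, 4.24], [0.23, 1.98], [-2.94, 2.94]. Speed limits (rad/s): [2.57, 2.57, 3.14, 3.14, 3.14, 3.14, 3.14].

## Interface

Orientations are given as a unit quaternion [x, y, z, w].
In Python, from cell import * gives the robot as it stands. The module is installed in compiled form; this text tells all that it offers.
- The arm moves only by the tool carry_out, never from a script. Its argument "rows" is text: rows parted by semicolons, each of 7 numbers parted by spaces: the shift along the tool's x, y, z in mm, then the turn, a rotation vector about the tool's x, y, z in degrees, then the closure, from -1 (fully open) to 1 (shut), so that 0 is half open. In form: tx ty tz wx wy wz gripper; .... A call has 1 to 20 rows; each row is the pose to reach, as a shift and turn from the pose commanded when the call began, along the tool's axes at that moment; what a row does not reach only later rows make up. A row lasts 1/12 s, in which the tool goes at most 41.7 mm and 7.16 degrees, less where a joint would pass 70% of its speed; a pose out of reach is approached as far as the arm can. A call with a gripper value outside its range is refused whole. The fingers move at their own pace and stop on an object; "newtons" is the grip in N (left out, the last holds). Time passes only in rows, so rows that repeat a pose let the fingers close. It gives the time, the measured TCP pose, the force and the opening at its end, in the units of the state.
- get_state(): the state, without advancing time (a new reading comes with each control period).
- snapshot(name): name is "scene" or "side" or "wrist"; returns the picture (400x640x3 uint8, blue, green, red); there is no depth.
- calibration(name): a dict with "K" (3x3 intrinsics, pixels), "view" (4x4, takes a point from world to camera coordinates); the wrist camera has in their place "mount" (4x4, takes a point from camera to tool coordinates, whose origin is the TCP and whose axes are the tool frame's). Camera axes: x right, y down, z forward; pixel columns grow to the right and rows downward; lengths in m; the calibration is good to about 2 mm. A picture is of the moment at which its call begins: read the wrist's pose just before it. calibration takes no time and is no camera call.
- sign_off(): hands the job in, once; it reports no verdict.
The state is a dict: "time_s": time; "qpos": joint angles; "joint_velocities": joint speeds; "joint_torque": joint torques, N m; "position": TCP position; "tcp_rot": TCP orientation; "force": force on the tool from outside, world axes, zero at the start; "moment": the same for the moment, N m; "grip_width": opening from 0.0 (shut) to 1.0 (fully open).
Only numpy, scipy, OpenCV 4.12 (cv2) and the standard library are available. Lean on these libraries where they do the work, as an engineer would, in place of code of your own. Each camera call takes 0.05 s, during which the arm holds its last target.

## Working session

There is one attempt and no reset: what is moved stays moved. The work goes in short steps, Python scripts to look and compute and a tool call to move; the robot and the scene stay as the last step left them, time stands still between calls to the robot, and variables do not carry over. Pictures are saved under pics/ and viewed, and the job is handed in when it is done.

Besides the shell and the picture viewer there is one more tool, called after "Emit:" in YAML: its name, and indented under it one key for each argument. carry_out: Moves the arm, as the interface text tells. Its arguments: {"type":"object","properties":{"rows":{"type":"string"},"newtons":{"type":"number"}},"required":["rows"]}

```bash
mkdir -p pics
python3 - <<'E'
from cell import *
import cv2
s=get_state();print(s)
for n in("scene","side","wrist"):
    cv2.imwrite(f"pics/{n}0.png",snapshot(n)); print(n,calibration(n))
E
```

```text
{'time_s': 0.0, 'qpos': array([-1.29680791,  0.62933144,  0.03841037,  1.51834441, -0.02699239,
        0.99628401, -0.02000606]), 'joint_velocities': array([ 0.0007973 , -0.00151893,  0.00041744,  0.00112945, -0.00106759,
        0.0009689 ,  0.0010169 ]), 'joint_torque': array([-8.18502343e-06, -5.49726999e+01,  1.14372276e+00, -1.86627942e+01,
       -5.21668699e-02,  2.40252394e-02,  1.69898285e-04]), 'position': array([0.21643483, 0.61240508, 0.30177044]), 'tcp_rot': array([ 0.11890241,  0.69703426, -0.12019316,  0.69682068]), 'force': array([ 0.7571493 , -0.38549605,  0.16665552]), 'moment': array([ 0.04609632, -0.02220387,  0.00692513]), 'grip_width': 0.9991021218534911}
scene {'K': array([[391.45162349,   0.        , 322.88450359],
       [  0.        , 391.45162349, 199.96136262],
       [  0.        ,   0.        ,   1.        ]]), 'view': array([[ 0.91683737,  0.39854893, -0.02383238, -0.5839212 ],
       [ 0.2269399 , -0.56931231, -0.79017832, -0.07543185],
       [-0.32849279,  0.7190565 , -0.61241345,  1.16974773],
       [ 0.        ,  0.        ,  0.        ,  1.     
[... 245 characters left out ...]
     [-0.28493221, -0.64357823, -0.7103666 ,  0.26197387],
       [ 0.30418905,  0.64207021, -0.70371505,  0.68042939],
       [ 0.        ,  0.        ,  0.        ,  1.        ]])}
wrist {'K': array([[292.22029563,   0.        , 319.56589345],
       [  0.        , 292.22029563, 200.5174365 ],
       [  0.        ,   0.        ,   1.        ]]), 'mount': array([[-7.62681225e-04, -2.54027664e-01,  9.67196652e-01,
        -8.17735015e-02],
       [ 9.99999643e-01, -5.46235123e-04,  6.45083003e-04,
        -1.63298975e-04],
       [ 3.64447854e-04,  9.67196799e-01,  2.54027990e-01,
        -7.29081046e-02],
       [ 0.00000000e+00,  0.00000000e+00,  0.00000000e+00,
         1.00000000e+00]])}
```

View pics/scene0.png

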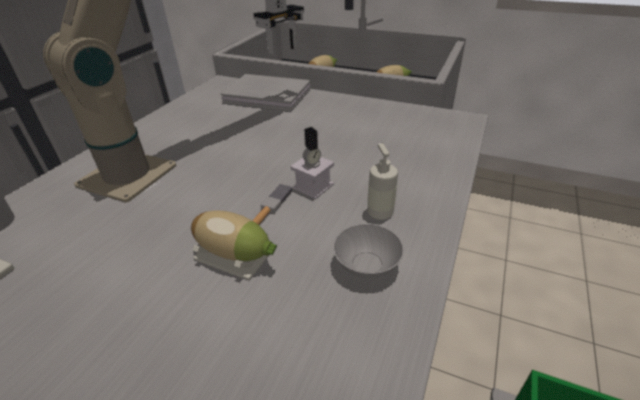

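View pics/side0.png

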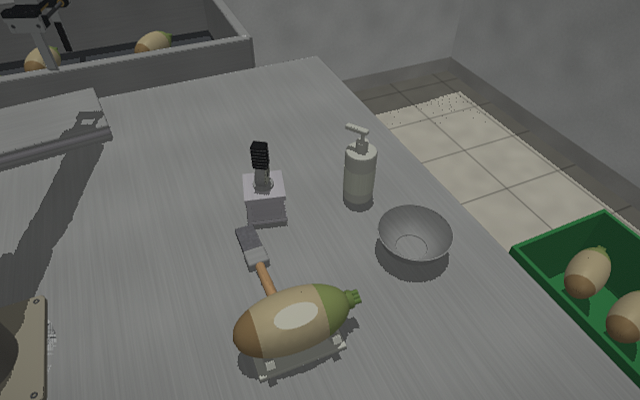

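View pics/wrist0.png

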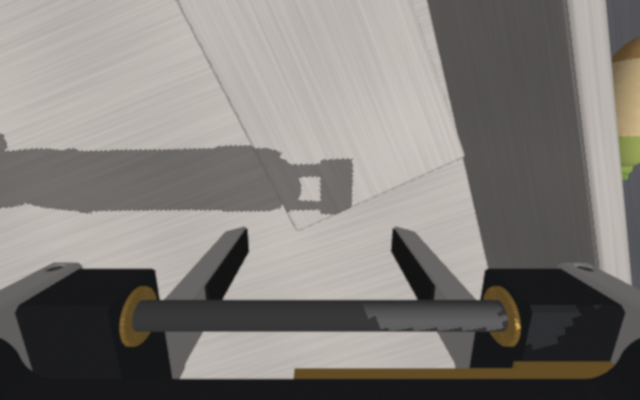

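```bash
cat > h.py <<'E'
import numpy as np,cv2
from cell import *
def ray(n,uv):
    c=calibration(n);V=c["view"];R=V[:3,:3];t=V[:3,3]
    o=-R.T@t; d=R.T@np.linalg.inv(c["K"])@np.array([uv[0],uv[1],1.]); return o,d/np.linalg.norm(d)
def tri(a,b):
    o1,d1=ray("scene",a);o2,d2=ray("side",b)
    A=np.stack([d1,-d2],1);s=np.linalg.lstsq(A,o2-o1,rcond=None)[0]
    p,q=o1+s[0]*d1,o2+s[1]*d2
    return (p+q)/2,np.linalg.norm(p-q)
def proj(n,p):
    c=calibration(n);q=c["view"][:3,:3]@np.asarray(p)+c["view"][:3,3];u=c["K"]@q;return u[:2]/u[2]
def plane(n,uv,z):
    o,d=ray(n,uv);return o+d*(z-o[2])/d[2]
E
python3 - <<'E'
from h import *
a=cv2.imread("pics/scene0.png");b=cv2.imread("pics/side0.png")
def z(im,x,y,w,h,k):return cv2.resize(im[y:y+h,x:x+w],None,fx=k,fy=k,interpolation=cv2.INTER_CUBIC)
cv2.imwrite("pics/z1.png",np.hstack([z(a,280,115,65,90,6),z(b,230,130,65,100,5.4)]))
cv2.imwrite("pics/z2.png",np.vstack([z(a,180,195,110,85,3.5),z(b,225,275,110,85,3.5)][:1]+[z(b,225,275,110,85,3.5)]))
E
```

```text
(no output)
```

View pics/z1.png

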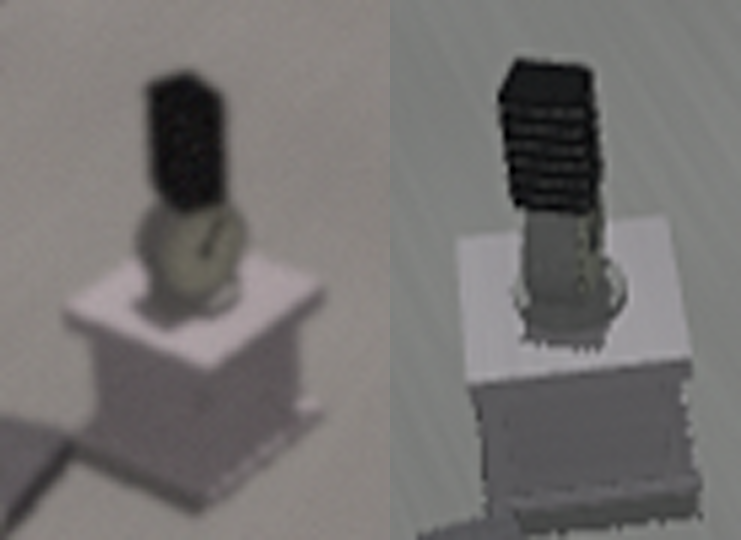

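View pics/z2.png

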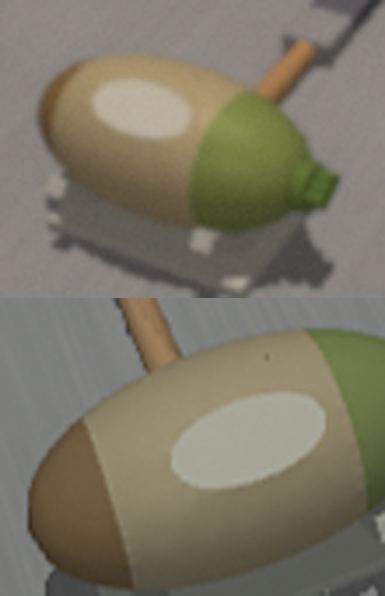

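```bash
cat > m.py <<'E'
from h import *
import sys
def big(m):
    m=m.astype(np.uint8);n,l,s,c=cv2.connectedComponentsWithStats(m);i=1+np.argmax(s[1:,4]);return l==i,c[i],s[i]
def win(im,x,y,w,h,f):
    o=np.zeros(im.shape[:2],bool);o[y:y+h,x:x+w]=f(im[y:y+h,x:x+w].astype(int));return o
def ell(m):
    c=max(cv2.findContours(m.astype(np.uint8),0,cv2.CHAIN_APPROX_NONE)[0],key=len);return cv2.fitEllipse(c)
E
python3 - <<'E'
from m import *
a=cv2.imread("pics/scene0.png");b=cv2.imread("pics/side0.png")
blk=lambda p:p.max(2)<60
ga,ca,sa=big(win(a,280,115,65,75,blk));gb,cb,sb=big(win(b,230,130,65,65,blk))
print("grip",ca,sa,cb,sb,tri(ca,cb))
for nm,im,px in(("a",a,(220,226)),("b",b,(296,316))):
    print(nm,[im[px[1]+dy,px[0]+dx].tolist() for dx,dy in((0,0),(10,3),(0,14),(28,0),(-25,0))])
E
```

```text
grip [310.6255144  138.58436214] [305 128  12  23 243] [259.4924406  155.41684665] [250 141  19  36 463] (array([0.54075688, 0.15116386, 0.1512296 ]), np.float64(0.0004132878332262915))
a [[158, 177, 187], [159, 177, 187], [85, 113, 131], [68, 132, 124], [63, 93, 114]]
b [[150, 165, 166], [151, 165, 165], [92, 117, 125], [95, 120, 129], [114, 143, 153]]
```

```bash
python3 - <<'E'
from m import *
a=cv2.imread("pics/scene0.png");b=cv2.imread("pics/side0.png")
ma,ca,sa=big(win(a,190,205,55,45,lambda p:p[...,0]>125));mb,cb,sb=big(win(b,262,290,65,55,lambda p:(p[...,0]>135)&(p[...,2]-p[...,0]<25)))
print("spot",ca,sa,cb,sb,ell(ma),ell(mb))
P,e=tri(ell(ma)[0],ell(mb)[0]);print(P,e,tri(ca,cb))
# radish body mask: saturation
def body(im,x,y,w,h):
    hsv=cv2.cvtColor(im,cv2.COLOR_BGR2HSV); o=np.zeros(im.shape[:2],bool)
    o[y:y+h,x:x+w]=(hsv[y:y+h,x:x+w,1]>45);return big(cv2.morphologyEx(o.astype(np.uint8),cv2.MORPH_OPEN,np.ones((9,9))))[0]
for n,im,w in(("scene",a,(180,200,105,75)),("side",b,(225,275,145,95))):
    m=body(im,*w);print(n,ell(m),m.sum())
    # green boundary/ brown boundary
    cv2.imwrite(f"pics/mask_{n}.png",cv2.resize(im*m[...,None].astype(np.uint8),None,fx=1,fy=1))
# green and brown centroids
    hsv=cv2.cvtColor(im,cv2.COLOR_BGR2HSV)
    g=m&(hsv[...,0]>30); br=m&(hsv[...,0]<17)
    for q in(g,br):
        if q.sum(): print(big(q)[1:])
# spot ellipse major axis ends triangulated direction, ray plane not needed
E
python3 - <<'E'
import cv2,numpy as np
a=cv2.imread("pics/mask_scene.png")[190:290,170:300];b=cv2.imread("pics/mask_side.png")[265:380,220:380]
cv2.imwrite("pics/mm.png",np.hstack([cv2.resize(a,(390,300)),cv2.resize(b,(400,300))]))
E
```

```text
spot [215.4278607  208.71393035] [190 205  55  18 402] [295.49586777 315.05903188] [274 302  44  27 847] ((215.01715087890625, 212.80029296875), (18.10332489013672, 58.2379035949707), 87.9335708618164) ((295.4857482910156, 315.0587463378906), (22.337238311767578, 45.55476379394531), 69.95999908447266)
[ 0.47908507 -0.18843645  0.13726325] 0.015008081806351485 (array([ 0.47917187, -0.18863062,  0.14445746]), np.float64(0.022138837764735086))
scene ((233.0590057373047, 237.11744689941406), (44.575897216796875, 81.96893310546875), 103.56893920898438) 2623
(array([252.39142336, 242.94890511]), array([ 235,  222,   39,   39, 1096], dtype=int32))
(array([193.93877551, 224.20408163]), array([191, 213,  12,  25,  49], dtype=int32))
side ((290.73602294921875, 317.0159606933594), (74.41130065917969, 123.67201232910156), 73.26444244384766) 5749
(array([336.17438922, 303.88711036]), array([ 312,  284,   47,   52, 1187], dtype=int32))
(array([267.53807107, 284.34517766]), array([261, 275,  16,  21, 197], dtype=int32))
```

View pics/mm.png

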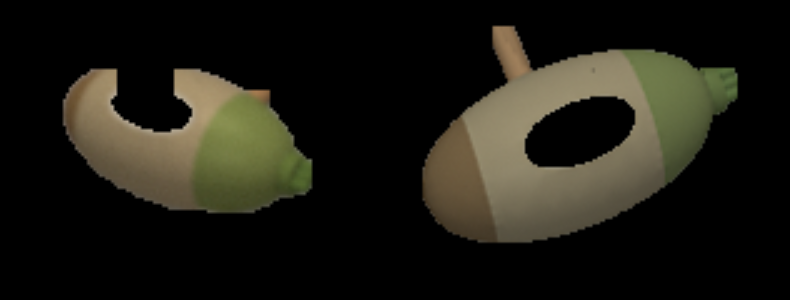

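```bash
cat > spot.py <<'E'
from m import *
def unp(o,D,P,n):
    t=((P-o)@n)/(D@n); return o+D*t[:,None]
def fit(views,P,phi,lean):
    # views: list of (o, dirs) contours; returns refined
    for it in range(15):
        x=np.array([np.cos(phi),np.sin(phi),0]);h=np.array([-np.sin(phi),np.cos(phi),0])
        n=np.cos(lean)*np.array([0,0,1])+np.sin(lean)*h; y=np.cross(n,x);res=[]
        for o,D in views:
            Q=unp(o,D,P,n)-P; uv=np.stack([Q@x,Q@y],1)*1000
            (c,ax,ang)=cv2.fitEllipse(uv.astype(np.float32)); a=(ang-90+90)%180-90
            res.append((c,ax,a))
        phi+=np.deg2rad(np.mean([r[2] for r in res]))*0.7
    return phi,res
def cont(m):
    return max(cv2.findContours(m.astype(np.uint8),0,cv2.CHAIN_APPROX_NONE)[0],key=len)[:,0].astype(float)
E
python3 - <<'E'
from spot import *
a=cv2.imread("pics/scene0.png");b=cv2.imread("pics/side0.png")
ma,ca,sa=big(win(a,190,205,55,45,lambda p:p[...,0]>136));mb,cb,sb=big(win(b,262,290,65,55,lambda p:(p[...,0]>135)&(p[...,2]-p[...,0]<25)))
print(sa,sb)
P,e=tri(ell(ma)[0],ell(mb)[0]);print(P,e,np.degrees(np.arccos((P[2]-.062)/.047)))
V=[]
for n,m in(("scene",ma),("side",mb)):
    c=cont(m);rs=[ray(n,p) for p in c];V.append((rs[0][0],np.array([r[1] for r in rs])))
for s in(1,-1):
  for L in(15,20,25,30):
    phi,res=fit(V,P,np.deg2rad(20),np.deg2rad(s*L));print(s*L,np.degrees(phi),res)
# stem
def stem(im,x,y,w,h):
    hsv=cv2.cvtColor(im,cv2.COLOR_BGR2HSV);o=np.zeros(im.shape[:2],bool);o[y:y+h,x:x+w]=((hsv[...,0]>33)&(hsv[...,0]<70)&(hsv[...,1]>70))[y:y+h,x:x+w];return big(o)
s1=stem(a,268,235,20,30);s2=stem(b,348,283,20,30);print(s1[1:],s2[1:],tri(s1[1],s2[1]))
E
```

```text
[207 218  27  16 339] [274 302  44  27 847]
[ 0.48258195 -0.17808947  0.10393931] 0.0005065825462381762 26.83303089220258
15 -9.492214393615722 [((-0.5807258486747742, 0.29709532856941223), (48.57358169555664, 69.51679992675781), -15.237762451171875), ((0.626879096031189, 1.1626722812652588), (45.75334167480469, 69.43389129638672), 15.237762451171875)]
20 -11.721230697631833 [((-0.6349870562553406, 0.45628222823143005), (52.071205139160156, 71.63410186767578), -23.557334899902344), ((0.6627604365348816, 1.4551260471343994), (49.59014892578125, 70.77623748779297), 23.557334899902344)]
25 -13.19672975540161 [((-0.7500521540641785, 0.7120175957679749), (54.54587173461914, 76.91322326660156), -34.93882751464844), ((0.7246579527854919, 1.862191915512085), (53.78340530395508, 73.5167007446289), 34.93882751464844)]
30 -10.336508083343512 [((-1.1470187902450562, 1.3454153537750244), (55.34771728515625, 93.2373275756836), -45.313819885253906), ((0.8337569236755371, 2.3383209705352783), (59.224098205566406, 76.7874526977539), 45.31535339355469)]
-15 -2.2875087738037094 [((-0.4869144558906555, 
[... 441 characters left out ...]
195309 [((-0.48986712098121643, -0.14021603763103485), (31.380611419677734, 65.90374755859375), 0.560577392578125), ((0.5895012021064758, 0.36557286977767944), (32.82833480834961, 68.3747329711914), -0.5608978271484375)]
-30 -0.7773647308349605 [((-0.4947949945926666, -0.1645207405090332), (30.712158203125, 65.81224822998047), 1.1649856567382812), ((0.5954415202140808, 0.3245452046394348), (32.70814514160156, 68.42387390136719), -1.1653289794921875)]
(array([270.675 , 247.2625]), array([268, 240,   8,  15,  80], dtype=int32)) (array([352.75675676, 298.52432432]), array([348, 290,  13,  22, 185], dtype=int32)) (array([ 0.58920874, -0.16333399,  0.06414234]), np.float64(0.0037070051931396807))
```

```bash
cat >> h.py <<'E'
from scipy.spatial.transform import Rotation as Rn
def rel(p,R,s=None):
    s=s or get_state();R0=Rn.from_quat(s["tcp_rot"])
    return (R0.inv().apply(np.asarray(p)-s["position"])*1000).round(1),np.degrees((R0.inv()*R).as_rotvec()).round(2)
def down(yaw): # tool x down, tool y horizontal at angle yaw
    x=np.array([0,0,-1.]);y=np.array([np.cos(yaw),np.sin(yaw),0]);return Rn.from_matrix(np.stack([x,y,np.cross(x,y)],1))
def wrist_ray(s,uv):
    c=calibration("wrist");M=c["mount"];R0=Rn.from_quat(s["tcp_rot"]).as_matrix()
    d=np.linalg.inv(c["K"])@np.array([uv[0],uv[1],1.]);d=R0@M[:3,:3]@d
    return R0@M[:3,3]+s["position"],d/np.linalg.norm(d)
def wproj(s,p):
    c=calibration("wrist");M=c["mount"];R0=Rn.from_quat(s["tcp_rot"]).as_matrix()
    q=R0.T@(np.asarray(p)-s["position"]);q=M[:3,:3].T@(q-M[:3,3]);u=c["K"]@q;return u[:2]/u[2]
E
python3 - <<'E'
from h import *
s=get_state();print(Rn.from_quat(s["tcp_rot"]).as_matrix().round(3))
for yaw in(-160,-90,-70,0,20,90,110):
    print(yaw,rel([.5,.0,.40],down(np.deg2rad(yaw))))
E
```

```text
[[-0.     0.333  0.943]
 [-0.001  0.943 -0.333]
 [-1.    -0.001  0.   ]]
-160 (array([ -97.3, -483.1,  471.4]), array([-1.2947e+02, -9.0000e-02,  4.0000e-02]))
-90 (array([ -97.3, -483.1,  471.4]), array([1.6053e+02, 1.1000e-01, 2.0000e-02]))
-70 (array([ -97.3, -483.1,  471.4]), array([1.4053e+02, 1.0000e-01, 3.0000e-02]))
0 (array([ -97.3, -483.1,  471.4]), array([7.053e+01, 5.000e-02, 7.000e-02]))
20 (array([ -97.3, -483.1,  471.4]), array([5.053e+01, 4.000e-02, 7.000e-02]))
90 (array([ -97.3, -483.1,  471.4]), array([-1.947e+01, -1.000e-02,  8.000e-02]))
110 (array([ -97.3, -483.1,  471.4]), array([-3.947e+01, -3.000e-02,  8.000e-02]))
```

Run:
```python
from h import *
print(rel([.54,.12,.36],down(np.deg2rad(15))))
for n,uv in(("scene",(381,215)),("scene",(368,255)),("side",(358,205)),("side",(415,250))):print(plane(n,uv,0))
```

```text
(array([ -57.5, -356.6,  469.2]), array([5.553e+01, 4.000e-02, 7.000e-02]))
[0.75405695 0.10096709 0.        ]
[ 0.76774252 -0.04506063  0.        ]
[0.73386385 0.08208531 0.        ]
[ 0.77907411 -0.07981936  0.        ]
```

Emit:
carry_out:
  rows: "-30 -178 235 28 0 0 -1;-57 -357 469 55.5 0 0 -1;-57 -357 469 55.5 0 0 -1;-57 -357 469 55.5 0 0 -1;-57 -357 469 55.5 0 0 -1;-57 -357 469 55.5 0 0 -1;-57 -357 469 55.5 0 0 -1;-57 -357 469 55.5 0 0 -1;-57 -357 469 55.5 0 0 -1;-57 -357 469 55.5 0 0 -1;-57 -357 469 55.5 0 0 -1;-57 -357 469 55.5 0 0 -1;-57 -357 469 55.5 0 0 -1;-57 -357 469 55.5 0 0 -1;-57 -357 469 55.5 0 0 -1;-57 -357 469 55.5 0 0 -1;-57 -357 469 55.5 0 0 -1;-57 -357 469 55.5 0 0 -1;-57 -357 469 55.5 0 0 -1"

```text
time_s: 1.73
position: [0.5387, 0.1223, 0.3593]
tcp_rot: [0.429, 0.563, -0.429, 0.561]
force: [0.0, -0.4, 0.1]
grip_width: 1.003
```

Run:
```python
from h import *
import pickle
s=get_state();im=snapshot("wrist");cv2.imwrite("pics/w1.png",im);pickle.dump(s,open("s1.pkl","wb"))
print(s["time_s"],s["position"],s["qpos"],s["force"],Rn.from_quat(s["tcp_rot"]).as_matrix().round(3))
print(wproj(s,[.541,.151,.178]))
cv2.imwrite("pics/w1z.png",cv2.resize(im[60:260,200:440],None,fx=3,fy=3,interpolation=cv2.INTER_CUBIC))
```

```text
1.7333 [0.53872721 0.12233413 0.35928178] [-0.52073143  0.44616522  0.3667659   1.72567803 -0.18579965  1.00502992
  0.17953126] [ 0.01291125 -0.41147967  0.0654469 ] [[-0.001  0.965  0.263]
 [ 0.001  0.263 -0.965]
 [-1.    -0.001 -0.001]]
[329.75115574 176.47731664]
```

View pics/w1.png

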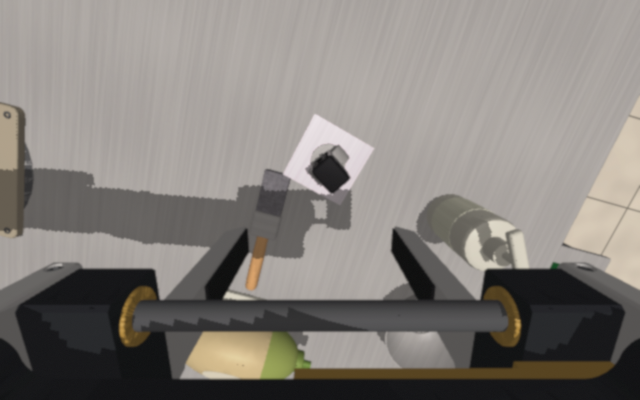

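View pics/w1z.png

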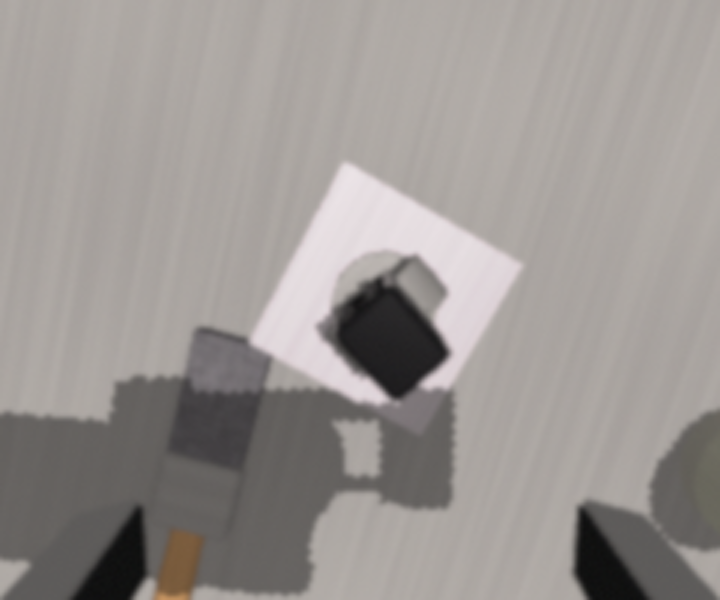

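Run:
```python
from m import *
import pickle
s=pickle.load(open("s1.pkl","rb"));im=cv2.imread("pics/w1.png")
m,c,st=big(win(im,300,130,60,70,lambda p:p.max(2)<38));print(c,st)
ct=cont=max(cv2.findContours(m.astype(np.uint8),0,cv2.CHAIN_APPROX_NONE)[0],key=len)[:,0]
Q=[]
for p in ct:
    o,d=wrist_ray(s,p);Q.append((o+d*(.178-o[2])/d[2])[:2])
Q=np.array(Q,np.float32)*1000
print(cv2.minAreaRect(Q))
cv2.imwrite("pics/w1m.png",cv2.resize(m[60:260,200:440].astype(np.uint8)*255,None,fx=3,fy=3))
w,c2,st2=big(win(im,270,100,120,120,lambda p:p.min(2)>190));print(c2,st2)
print("scene cam",ray("scene",(0,0))[0],"side",ray("side",(0,0))[0])
# stand corners by hand from zoom
for uv in((345,161),(523,264),(252,342)):
    o,d=wrist_ray(s,(uv[0]/3+200,uv[1]/3+60));print((o+d*(.075-o[2])/d[2]).round(4))
```

```text
[328.9787234  174.76595745] [313 155  35  37 564]
((539.4065551757812, 154.58578491210938), (21.825050354003906, 29.980030059814453), 59.81813049316406)
[326.18261826 151.79684635] [ 284  114   90   80 2727]
scene cam [ 0.93673298 -0.65133782  0.6428484 ] side [ 0.37426576 -0.50045855  0.67207232]
[0.5113 0.2034 0.075 ]
[0.5926 0.1833 0.075 ]
[0.4924 0.1224 0.075 ]
```

View pics/w1m.png

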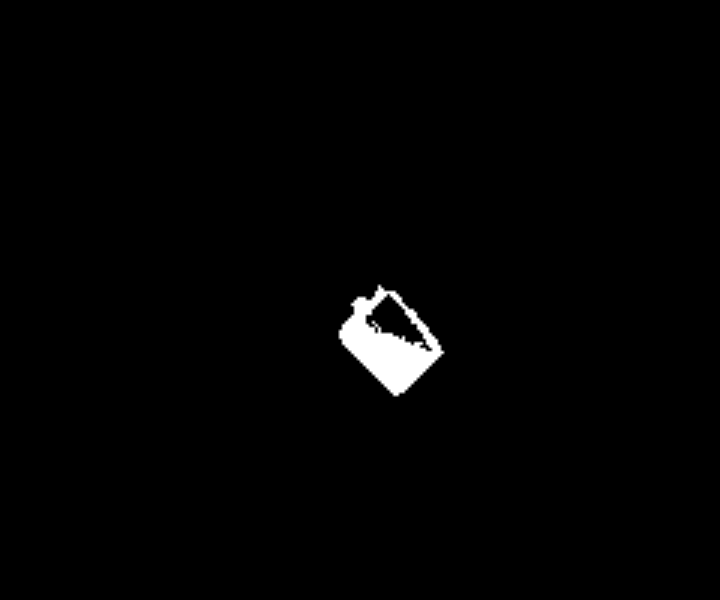

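Run:
```python
from h import *
import pickle
s=pickle.load(open("s1.pkl","rb"));Q=[]
for uv in((385,285),(450,350),(400,400),(337,335)):
    o,d=wrist_ray(s,(uv[0]/3+200,uv[1]/3+60));Q.append((o+d*(.178-o[2])/d[2])[:2])
Q=np.array(Q);print(Q.mean(0),[np.linalg.norm(Q[i]-Q[i-1]) for i in range(4)],[np.degrees(np.arctan2(*(Q[i]-Q[i-1])[::-1])) for i in range(4)])
# radish view, from current state
s=get_state();print(rel([.483,-.17,.33],down(np.deg2rad(-15))))
```

```text
[0.54159559 0.15321043] [np.float64(0.020810090625630252), np.float64(0.027926002990557426), np.float64(0.021640516840046475), np.float64(0.027920061047366978)] [np.float64(61.42520491964352), np.float64(-29.361203404412187), np.float64(-118.65343899080652), np.float64(148.93376264194126)]
(array([  29.2, -130.6,  267.2]), array([30.23, -0.05,  0.06]))
```

Emit:
carry_out:
  rows: "29 -131 267 30 0 0 -1;29 -131 267 30 0 0 -1;29 -131 267 30 0 0 -1;29 -131 267 30 0 0 -1;29 -131 267 30 0 0 -1;29 -131 267 30 0 0 -1;29 -131 267 30 0 0 -1;29 -131 267 30 0 0 -1;29 -131 267 30 0 0 -1;29 -131 267 30 0 0 -1;29 -131 267 30 0 0 -1"

```text
time_s: 2.7
position: [0.4833, -0.1693, 0.3305]
tcp_rot: [0.56, 0.432, -0.56, 0.431]
force: [-0.8, 0.2, 0.4]
grip_width: 1.001
```

Run:
```python
from h import *
import pickle
s=get_state();im=snapshot("wrist");cv2.imwrite("pics/w2.png",im);pickle.dump(s,open("s2.pkl","wb"))
print(s["time_s"],s["position"],s["qpos"],s["force"],s["joint_velocities"].round(3))
print(wproj(s,[.4826,-.1781,.104]))
```

```text
2.7 [ 0.48329366 -0.16934061  0.33053661] [-0.08319929  0.4392186   0.52700101  1.87164443 -0.27747042  0.90387227
  0.31858684] [-0.81339615  0.24390496  0.37858398] [-0.013  0.     0.002 -0.001  0.002 -0.004  0.005]
[320.42452077 201.98920266]
```

View pics/w2.png

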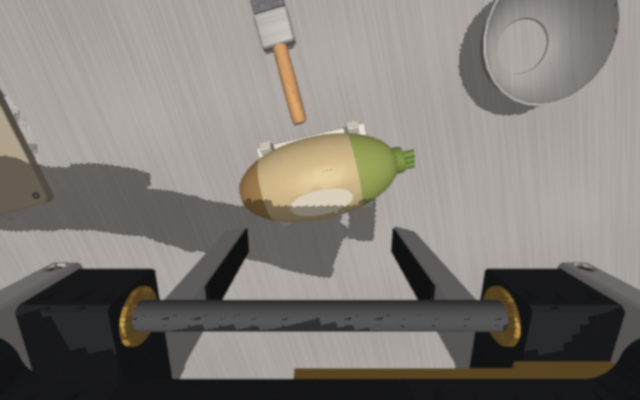

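Run:
```python
from spot import *
import pickle
s=pickle.load(open("s2.pkl","rb"));w=cv2.imread("pics/w2.png")
hsv=cv2.cvtColor(w,cv2.COLOR_BGR2HSV)
for p in((322,195),(322,205),(322,180),(300,212),(340,208),(322,219)):print(p,w[p[1],p[0]],hsv[p[1],p[0]])
cv2.imwrite("pics/w2z.png",cv2.resize(w[120:235,230:425],None,fx=4,fy=4,interpolation=cv2.INTER_CUBIC))
```

```text
(322, 195) [185 206 216] [ 20  37 216]
(322, 205) [161 180 188] [ 21  37 188]
(322, 180) [162 209 228] [ 21  74 228]
(300, 212) [113 126 132] [ 21  37 132]
(340, 208) [ 97 114 122] [ 20  52 122]
(322, 219) [82 93 99] [19 44 99]
```

View pics/w2z.png

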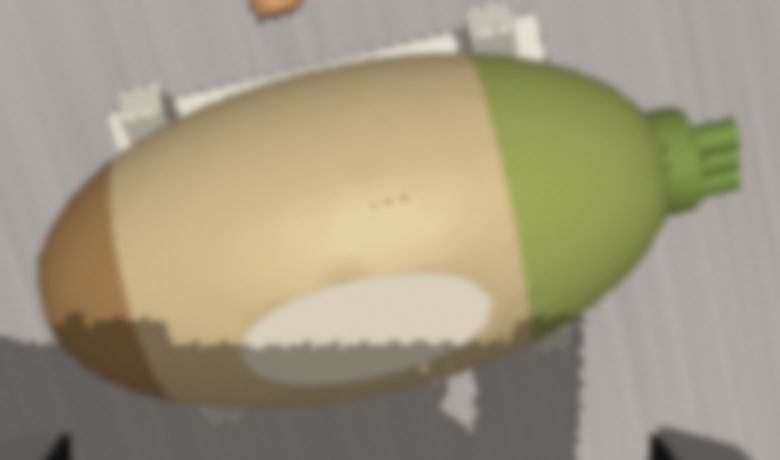

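```bash
cat > solve.py <<'E'
from spot import *
import pickle
from scipy.optimize import least_squares
s=pickle.load(open("s2.pkl","rb"));w=cv2.imread("pics/w2.png")
hsv=cv2.cvtColor(w,cv2.COLOR_BGR2HSV);o=np.zeros(w.shape[:2],bool);o[184:218,285:358]=(hsv[...,1]<52)[184:218,285:358]
o=cv2.morphologyEx(o.astype(np.uint8),cv2.MORPH_OPEN,np.ones((3,3)))
mw,cw,sw=big(o);print(cw,sw,ell(mw))
cv2.imwrite("pics/mw.png",cv2.resize((w*mw[...,None].astype(np.uint8))[120:235,230:425],None,fx=4,fy=4))
a=cv2.imread("pics/scene0.png");b=cv2.imread("pics/side0.png")
ma=big(win(a,190,205,55,45,lambda p:p[...,0]>128))[0] if 0 else big(win(a,190,205,55,45,lambda p:p[...,0]>136))[0];mb=big(win(b,262,290,65,55,lambda p:(p[...,0]>135)&(p[...,2]-p[...,0]<25)))[0]
E_={"scene":ell(ma),"side":ell(mb),"wrist":ell(mw)}
V=[]
for n in E_:
    (c,ax,an)=E_[n];an=np.radians(an);t=np.linspace(0,2*np.pi,60,endpoint=False)
    # +1 px full axes: contour runs through outer pixel centres
    p=np.stack([np.cos(t)*(ax[0]+1)/2,np.sin(t)*(ax[1]+1)/2],1)@np.array([[np.cos(an),np.sin(an)],[-np.sin(an),np.cos(an)]])+np.array(c)
    rs=[ray(n,q) if n!="wrist" else wrist_ray(s,q) for q in p];V.append((rs[0][0],np.array([r[1] for r in rs])))
def ev(P,phi,lean,v):
    x=np.array([np.cos(phi),np.sin(phi),0]);h=np.array([-np.sin(phi),np.cos(phi),0])
    n=np.cos(lean)*np.array([0,0,1])+np.sin(lean)*h;y=np.cross(n,x)
    Q=unp(v[0],v[1],P,n)-P;return np.stack([Q@x,Q@y],1)*1000
def res(q,vs):
    P=q[:3];r=[]
    for i in vs:
        uv=ev(P,q[3],q[4],V[i]);r.append((np.sqrt((uv[:,0]/q[5])**2+(uv[:,1]/q[6])**2)-1)*20)
    return np.concatenate(r)
q0=np.array([.482,-.178,.104,-.03,-.38,35,17])
for vs in((0,1,2),(0,1),(1,2)):
    f=least_squares(res,q0,args=(vs,));q=f.x
    print(vs,q[:3].round(4),np.degrees(q[3:5]).round(2),q[5:].round(2),"rms",np.sqrt(np.mean(f.fun**2)).round(3),"height lean",np.degrees(np.arccos(min(1,(q[2]-.062)/.047))).round(1))
E
python3 solve.py
```

```text
[321.02323651 201.61161826] [ 291  188   61   28 1205] ((320.978271484375, 201.62686157226562), (23.290651321411133, 62.50505065917969), 77.9473876953125)
(0, 1, 2) [ 0.4829 -0.1782  0.1044] [ -1.82 -23.88] [34.61 16.99] rms 0.297 height lean 25.6
(0, 1) [ 0.4828 -0.1783  0.1045] [ -2.08 -19.94] [34.58 17.29] rms 0.319 height lean 25.2
(1, 2) [ 0.4831 -0.1781  0.1047] [ -1.86 -25.02] [34.75 17.15] rms 0.043 height lean 24.6
```

View pics/mw.png

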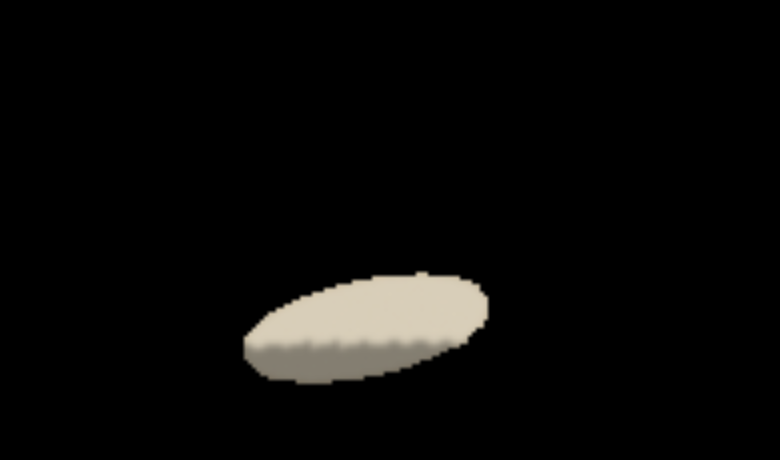

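Run:
```python
from h import *
print(rel([.5412,.1525,.30],down(np.deg2rad(-30))))
```

```text
(array([  31. ,  -25.9, -325.9]), array([15.27, -0.07,  0.03]))
```

Emit:
carry_out:
  rows: "31 -26 -326 15.3 0 0 -1;31 -26 -326 15.3 0 0 -1;31 -26 -326 15.3 0 0 -1;31 -26 -326 15.3 0 0 -1;31 -26 -326 15.3 0 0 -1;31 -26 -326 15.3 0 0 -1;31 -26 -326 15.3 0 0 -1;31 -26 -326 15.3 0 0 -1;31 -26 -326 15.3 0 0 -1;31 -26 -326 15.3 0 0 -1;31 -26 -326 15.3 0 0 -1;31 -26 -326 15.3 0 0 -1"

```text
time_s: 3.75
position: [0.5413, 0.1489, 0.2999]
tcp_rot: [-0.613, -0.352, 0.613, -0.352]
force: [-0.3, -0.1, -0.0]
grip_width: 0.999
```

Run:
```python
from h import *
s=get_state();im=snapshot("wrist");cv2.imwrite("pics/w3.png",im)
print(s["time_s"],s["position"],s["qpos"],s["joint_velocities"].round(3))
print(rel([.5412,.1525,.233],down(np.deg2rad(-30))))
p=wproj(s,[.5412,.1525,.178]);print(p)
```

```text
3.75 [0.54131717 0.14889033 0.29993743] [-0.68508447  0.56176288  0.57031842  1.78285176 -0.37322859  0.90648127
 -0.48011255] [ 0.018 -0.006  0.002 -0.    -0.003 -0.001 -0.001]
(array([67. , -2.3, -3.3]), array([-0.38,  0.01, -0.02]))
[315.822299   223.21760142]
```

View pics/w3.png

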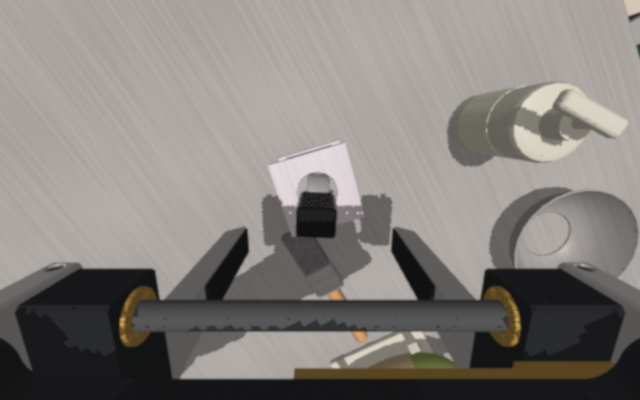

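Emit:
carry_out:
  rows: "20 0 0 0 0 0 -1;40 0 0 0 0 0 -1;40 0 0 0 0 0 -1;40 0 0 0 0 0 -1"

```text
time_s: 4.13
position: [0.5412, 0.1485, 0.2595]
tcp_rot: [-0.613, -0.352, 0.614, -0.351]
force: [0.2, 0.3, 0.3]
grip_width: 1.0
```

Run:
```python
from h import *
s=get_state()
print(s["time_s"],s["position"],s["joint_velocities"].round(3),s["force"])
print(rel([.5412,.1525,.233],down(np.deg2rad(-30))))
```

```text
4.1333 [0.54123112 0.14853144 0.25952286] [-0.009 -0.021  0.013 -0.029  0.003  0.003 -0.001] [0.24783218 0.28637175 0.29667981]
(array([26.5, -2. , -3.4]), array([-0.39,  0.08,  0.06]))
```

Emit:
carry_out:
  rows: "10 -2 -3.4 0 0 0 -1;26 -2 -3.4 0 0 0 -1;26 -2 -3.4 0 0 0 -1;26 -2 -3.4 0 0 0 -1;26 -2 -3.4 0 0 0 -1"

```text
time_s: 4.55
position: [0.5421, 0.1536, 0.2345]
tcp_rot: [0.614, 0.352, -0.613, 0.352]
force: [0.2, 0.0, 0.3]
grip_width: 1.001
```

Run:
```python
from h import *
s=get_state();cv2.imwrite("pics/w4.png",snapshot("wrist"))
print(s["time_s"],s["position"],s["joint_velocities"].round(3),s["force"])
print(rel([.5412,.1525,.233],down(np.deg2rad(-30))))
a=snapshot("scene");b=snapshot("side")
cv2.imwrite("pics/c4.png",np.hstack([cv2.resize(a[60:210,250:390],None,fx=2.8,fy=2.8),cv2.resize(b[80:230,190:330],None,fx=2.8,fy=2.8)]))
```

```text
4.55 [0.54213555 0.1536108  0.23447263] [-0.    -0.007  0.002 -0.002 -0.001 -0.003  0.002] [0.21378362 0.00116756 0.28004131]
(array([ 1.6, -0.3,  1.5]), array([-0.28, -0.06, -0.06]))
```

View pics/w4.png

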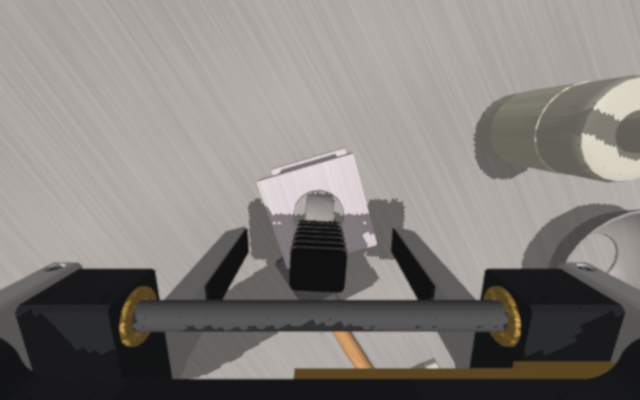

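View pics/c4.png

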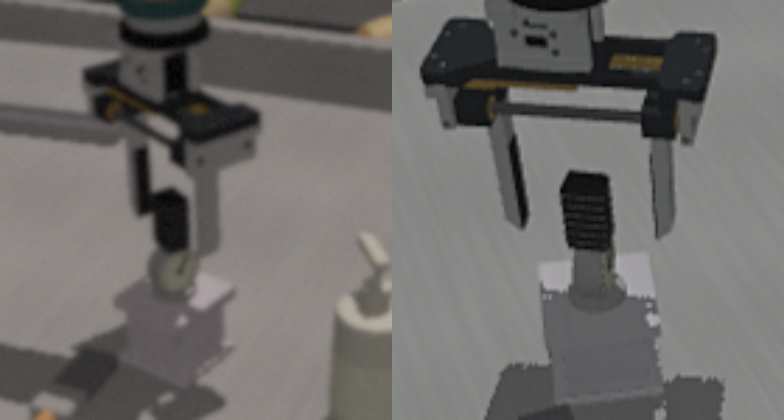

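Emit:
carry_out:
  rows: "1.5 0 1.5 0 0 0 0;1.5 0 1.5 0 0 0 0.3;1.5 0 1.5 0 0 0 1;1.5 0 1.5 0 0 0 1;1.5 0 1.5 0 0 0 1;1.5 0 1.5 0 0 0 1;1.5 0 1.5 0 0 0 1;1.5 0 1.5 0 0 0 1"
  newtons: 35

```text
time_s: 5.37
position: [0.5409, 0.1524, 0.2322]
tcp_rot: [0.613, 0.352, -0.613, 0.352]
force: [0.4, 0.6, -0.7]
grip_width: 0.474
```

Emit:
carry_out:
  rows: "1.5 0 1.5 0 0 0 1;1.5 0 1.5 0 0 0 1;1.5 0 1.5 0 0 0 1;1.5 0 1.5 0 0 0 1;1.5 0 1.5 0 0 0 1;1.5 0 1.5 0 0 0 1"

```text
time_s: 5.87
position: [0.5399, 0.1512, 0.2304]
tcp_rot: [-0.613, -0.352, 0.613, -0.352]
force: [-0.2, -0.0, -2.5]
grip_width: 0.321
```

Emit:
carry_out:
  rows: "-8 0 0 0 0 0 1;-25 0 0 0 0 0 1;-45 0 0 0 0 0 1;-65 0 0 0 0 0 1;-85 0 0 0 0 0 1;-105 0 0 0 0 0 1;-105 0 0 0 0 0 1;-105 0 0 0 0 0 1"

```text
time_s: 6.53
position: [0.5404, 0.1512, 0.3365]
tcp_rot: [0.614, 0.352, -0.612, 0.352]
force: [-0.1, 0.4, -3.4]
grip_width: 0.32
```

Run:
```python
from h import *
s=get_state()
print(s["time_s"],s["position"],s["joint_velocities"].round(3),s["force"],s["moment"],s["grip_width"])
a=snapshot("scene");b=snapshot("side")
cv2.imwrite("pics/c5.png",np.hstack([cv2.resize(a[10:210,250:390],None,fx=2.8,fy=2.8),cv2.resize(b[20:220,190:330],None,fx=2.8,fy=2.8)]))
cv2.imwrite("pics/a5.png",a);cv2.imwrite("pics/b5.png",b)
cv2.imwrite("pics/w5.png",snapshot("wrist"))
```

```text
6.5333 [0.54041808 0.15119321 0.3364863 ] [ 0.005  0.033 -0.019  0.039 -0.004 -0.004  0.003] [-0.09890887  0.40711    -3.41680029] [-0.02488655  0.12649401 -0.01173276] 0.32001437466660726
```

View pics/c5.png

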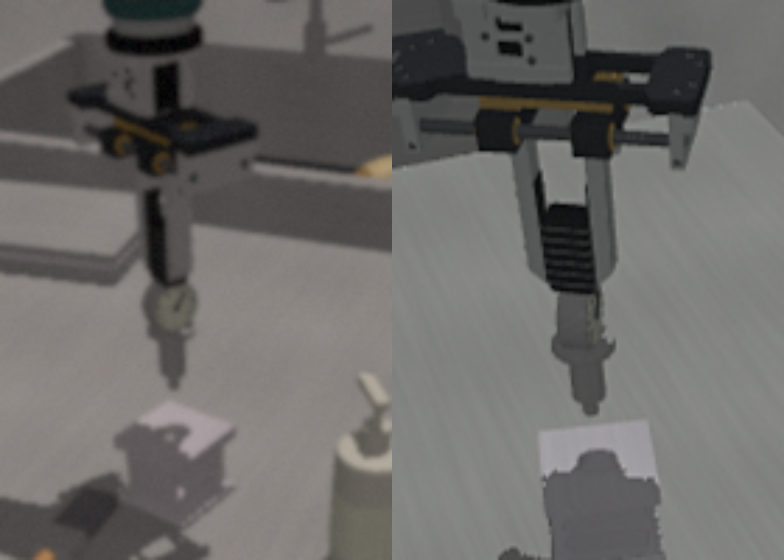

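View pics/w5.png

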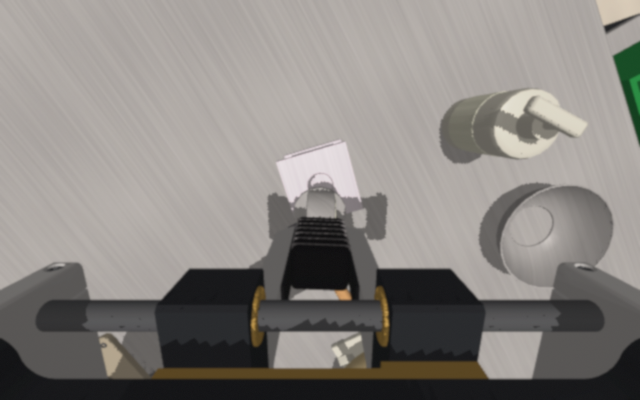

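Run:
```python
from h import *
a=cv2.imread("pics/a5.png");b=cv2.imread("pics/b5.png")
cv2.imwrite("pics/z5.png",np.hstack([cv2.resize(a[105:155,290:335],None,fx=8,fy=8,interpolation=cv2.INTER_CUBIC),cv2.resize(b[115:175,240:285],None,fx=6.6667,fy=6.6667,interpolation=cv2.INTER_CUBIC)]))
s=get_state();print(s["position"])
R=Rn.from_quat(s["tcp_rot"])
T,e=tri((311.8,147.9),(261.4,167.1));print(T,e,R.inv().apply(T-s["position"]))
for x in(78,215):
    p=s["position"]+R.apply([x/1000,0,0]);print(p,proj("scene",p),proj("side",p))
```

```text
[0.5392568  0.15116672 0.33431628]
[0.54201027 0.15167003 0.12240743] 0.00201395779248126 [ 0.2119008   0.00252749 -0.00220442]
[0.53905784 0.15111998 0.25631655] [308.13910123  99.78648143] [253.05959532 109.10364543]
[0.53870838 0.15103788 0.11931702] [310.45145623 149.16197259] [260.03896187 168.39512863]
```

View pics/z5.png

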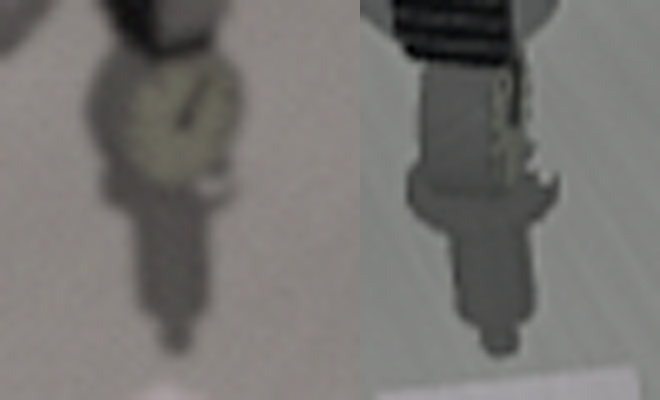

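Run:
```python
from h import *
s=get_state();R=Rn.from_quat(s["tcp_rot"]);print(s["time_s"],s["position"],s["joint_velocities"].round(3))
for A,B in(((311.6,148.8),(260.6,168.1)),((310.6,127.7),(258.0,143.4))):
    T,e=tri(A,B);print(T,e,R.inv().apply(T-s["position"])*1000)
for x in(78,153,215):
    p=s["position"]+R.apply([x/1000,0,0]);print(p,proj("scene",p),proj("side",p))
```

```text
6.6833 [0.5392568  0.15116672 0.33431628] [ 0.002  0.007 -0.     0.001  0.001  0.002 -0.002]
[0.54056389 0.15339615 0.1186844 ] 0.001568943897996163 [215.62646447   0.41540508  -2.97313346]
[0.54101845 0.15247866 0.18056573] 0.0017299593884093547 [153.74474051   1.15274454  -2.29817221]
[0.53905784 0.15111998 0.25631655] [308.13910123  99.78648143] [253.05959532 109.10364543]
[0.53886653 0.15107504 0.1813168 ] [309.45355599 127.85390582] [257.08493592 143.29993145]
[0.53870838 0.15103788 0.11931702] [310.45145623 149.16197259] [260.03896187 168.39512863]
```

```bash
cat > tgt.py <<'E'
from h import *
phi,lean=np.radians(-1.85),np.radians(-24.5)
P=np.array([.483,-.1782,.1045])
OFF=np.array([.2155,.0008,-.0025])
def nrm(phi=phi,lean=lean):
    return np.array([-np.sin(lean)*np.sin(phi),np.sin(lean)*np.cos(phi),np.cos(lean)])
n=nrm()
def goal(d,yaw=-30):
    ax=np.cross([0,0,1],n);R=Rn.from_rotvec(ax/np.linalg.norm(ax)*np.arccos(n[2]))*down(np.radians(yaw))
    return P+n*d-R.apply(OFF),R
E
python3 - <<'E'
from tgt import *
p,R=goal(.07);print(n,p,R.apply([-1,0,0]));print(rel(p,R))
E
```

```text
[-0.01338753 -0.41447709  0.90996127] [ 0.47724035 -0.29813387  0.36353635] [-0.01338753 -0.41447709  0.90996127]
(array([-28.8, 172.8, 419.4]), array([ -0.29,  21.68, -11.5 ]))
```

Emit:
carry_out:
  rows: "-25 0 0 0 0 0 1;-50 10 20 0 0 0 1;-60 22 50 0 2 -1 1;-62 34 80 0 4 -2 1;-62 46 110 0 6 -3 1;-62 58 140 0 8 -4 1;-60 70 170 0 10 -5 1;-58 82 200 0 12 -6.3 1;-55 95 230 0 14 -7.5 1;-52 107 260 0 16 -8.5 1;-48 119 290 0 18 -9.5 1;-44 132 320 0 20 -10.5 1;-40 144 350 0 21.7 -11.5 1;-36 156 380 -0.3 21.7 -11.5 1;-31 167 405 -0.3 21.7 -11.5 1;-29 173 419 -0.3 21.7 -11.5 1;-29 173 419 -0.3 21.7 -11.5 1;-29 173 419 -0.3 21.7 -11.5 1;-29 173 419 -0.3 21.7 -11.5 1;-29 173 419 -0.3 21.7 -11.5 1"

```text
time_s: 8.35
position: [0.4788, -0.2964, 0.3644]
tcp_rot: [0.678, 0.474, -0.518, 0.218]
force: [0.3, 1.0, -2.8]
grip_width: 0.321
```

Run:
```python
from tgt import *
s=get_state()
a=snapshot("scene");b=snapshot("side")
R=Rn.from_quat(s["tcp_rot"])
print(s["time_s"],s["position"],s["qpos"],s["joint_velocities"].round(3),s["force"],s["grip_width"])
p,Rg=goal(.07);print(rel(p,Rg,s))
T=s["position"]+R.apply(OFF);print("tip",T,(T-P)@n,(T-P)-n*((T-P)@n),proj("scene",T),proj("side",T))
C=s["position"]+R.apply([.1545,.0008,-.0025]);print(proj("scene",C),proj("side",C))
cv2.imwrite("pics/a6.png",a);cv2.imwrite("pics/b6.png",b)
cv2.imwrite("pics/c6.png",np.hstack([cv2.resize(a[100:270,150:290],None,fx=2.8,fy=2.8),cv2.resize(b[190:360,220:360],None,fx=2.8,fy=2.8)]))
```

```text
8.35 [ 0.47882073 -0.29637966  0.36440807] [ 0.34976819  0.61488167  0.54858832  1.54541847 -0.59645529  1.44026259
  0.53879362] [-0.003 -0.008  0.004 -0.003  0.002  0.001  0.001] [ 0.29219691  0.96818646 -2.76001056] 0.3205035630835958
(array([ 0. , -0.4,  2.5]), array([ 0.17, -0.16, -0.01]))
tip [ 0.48397746 -0.20500016  0.16929186] 0.07005304971141135 [0.0019153  0.00223522 0.0010463 ] [206.466491   208.89654357] [302.22078555 305.41450208]
[191.12909512 193.20681734] [308.43922868 297.48318394]
```

View pics/c6.png

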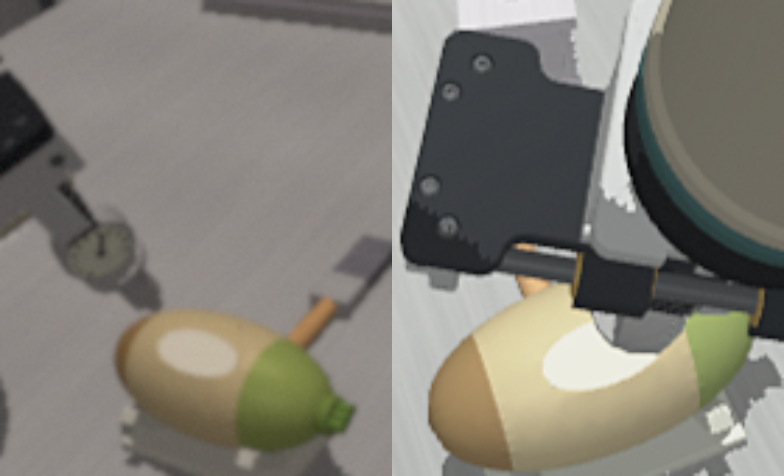

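Emit:
carry_out:
  rows: "15 0 2.5 0 0 0 1;30 0 2.5 0 0 0 1;42 0 2.5 0 0 0 1;50 0 2.5 0 0 0 1;54 0 2.5 0 0 0 1;55 0 2.5 0 0 0 1;55 0 2.5 0 0 0 1;55 0 2.5 0 0 0 1"

```text
time_s: 9.12
position: [0.4781, -0.2775, 0.3143]
tcp_rot: [0.679, 0.472, -0.518, 0.219]
force: [0.2, 0.5, -2.9]
grip_width: 0.318
```

```bash
cat > chk.py <<'E'
from tgt import *
import sys
k=sys.argv[1]
s=get_state()
a=snapshot("scene");w=snapshot("wrist");b=snapshot("side")
R=Rn.from_quat(s["tcp_rot"])
print(s["time_s"],s["position"],s["joint_velocities"].round(3),s["force"],"Fn",s["force"]@n,s["grip_width"])
p,Rg=goal(0);print("to d=0",rel(p,Rg,s))
T=s["position"]+R.apply(OFF);L=(T-P)-n*((T-P)@n);print("tip",T,"d",(T-P)@n,"lat",L.round(4),proj("scene",T),"tilt",np.degrees(np.arccos(-R.apply([1,0,0])@n)))
print("spot px",proj("scene",P),wproj(s,P),"tip",wproj(s,T))
cv2.imwrite(f"pics/a{k}.png",a);cv2.imwrite(f"pics/b{k}.png",b);cv2.imwrite(f"pics/w{k}.png",w)
cv2.imwrite(f"pics/c{k}.png",np.hstack([cv2.resize(a[190:260,180:250],None,fx=5.6,fy=5.6,interpolation=cv2.INTER_CUBIC),cv2.resize(b[270:340,255:325],None,fx=5.6,fy=5.6,interpolation=cv2.INTER_CUBIC)]))
E
python3 chk.py 7
```

```text
9.1167 [ 0.47811591 -0.27752824  0.3142879 ] [ 0.004 -0.001  0.    -0.002 -0.001 -0.002  0.001] [ 0.24115381  0.46458197 -2.86780311] Fn -2.805376800205075 0.3178566051919714
to d=0 (array([16.6, -1. , -1.3]), array([ 0.08, -0.1 , -0.17]))
tip [ 0.48366392 -0.18661066  0.11896675] d 0.016641319147311182 lat [ 0.0009 -0.0015 -0.0007] [216.87336891 222.63809666] tilt 0.1935817659298681
spot px [220.3074173  225.32255476] [318.11483017 189.83722303] tip [319.59517356 194.22131099]
```

View pics/c7.png

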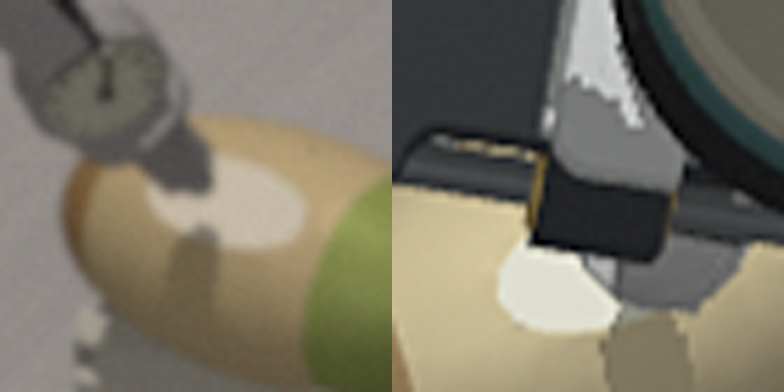

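View pics/w7.png

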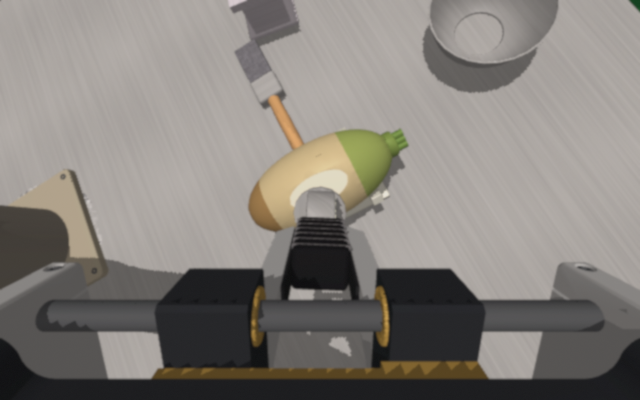

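Emit:
carry_out:
  rows: "4 -1 -1.3 0 0 0 1;8 -1 -1.3 0 0 0 1;11 -1 -1.3 0 0 0 1;12 -1 -1.3 0 0 0 1;12 -1 -1.3 0 0 0 1;12 -1 -1.3 0 0 0 1;12 -1 -1.3 0 0 0 1"

```text
time_s: 9.85
position: [0.4779, -0.2708, 0.3035]
tcp_rot: [0.678, 0.473, -0.518, 0.218]
force: [-0.3, -0.2, -2.4]
grip_width: 0.322
```

```bash
python3 chk.py 8
```

```text
9.85 [ 0.47793426 -0.27077493  0.30349501] [ 0.001 -0.003  0.001 -0.001  0.    -0.001  0.001] [-0.27354313 -0.21928336 -2.35371319] Fn -2.0472378513172713 0.32156874110503436
to d=0 (array([ 4. ,  0.2, -0.1]), array([ 0.06, -0.11, -0.11]))
tip [ 0.48331481 -0.1797238   0.10823139] d 0.0040227852255288205 lat [0.0004 0.0001 0.0001] [219.67346716 224.46629079] tilt 0.15402257685851203
spot px [220.3074173  225.32255476] [319.36382412 193.63846702] tip [319.59509007 194.2212817 ]
```

View pics/c8.png

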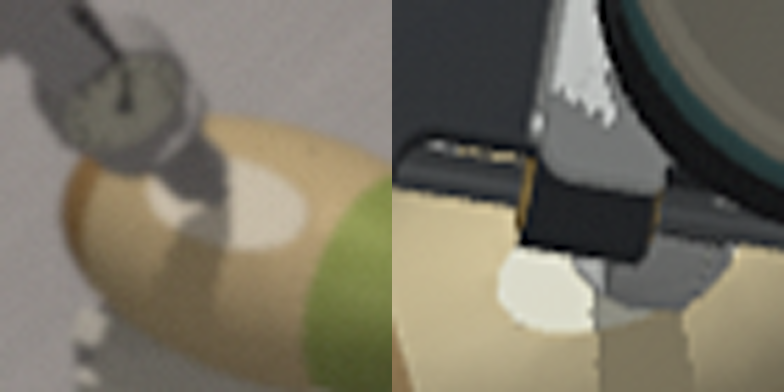

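Run:
```python
from tgt import *
s=get_state();R=Rn.from_quat(s["tcp_rot"]);a=cv2.imread("pics/a8.png")
x0,y0,k=200,205,14
z=cv2.resize(a[y0:y0+40,x0:x0+40],None,fx=k,fy=k,interpolation=cv2.INTER_CUBIC)
T=s["position"]+R.apply(OFF);u=lambda p:tuple(int(v) for v in ((proj("scene",p)-[x0,y0]+.5)*k))
ax=R.apply([-1,0,0])
cv2.circle(z,u(T),3,(0,0,255),-1);cv2.circle(z,u(P),3,(0,255,0),-1);cv2.circle(z,u(T+ax*.006),3,(255,0,0),-1);cv2.line(z,u(T),u(T+ax*.06),(0,0,255),1)
cv2.imwrite("pics/z8.png",z)
```

```text
(no output)
```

View pics/z8.png

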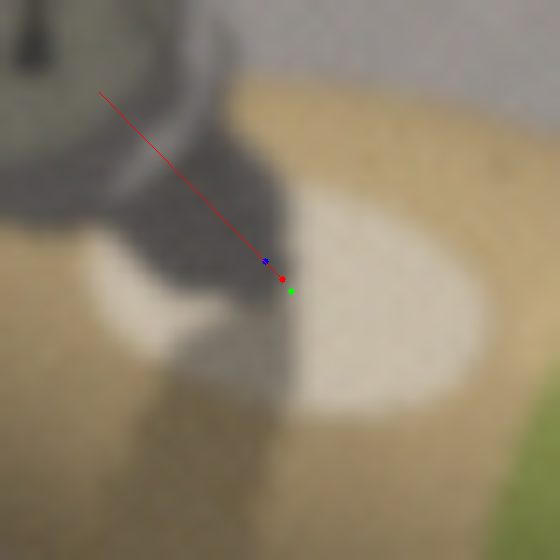

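Emit:
carry_out:
  rows: "1 0 0 0 0 0 1;2 0 0 0 0 0 1;2 0 0 0 0 0 1;2 0 0 0 0 0 1"

```text
time_s: 10.33
position: [0.4779, -0.2697, 0.3016]
tcp_rot: [0.678, 0.473, -0.518, 0.218]
force: [-0.2, -0.3, -2.6]
grip_width: 0.324
```

```bash
cat > f.py <<'E'
from tgt import *
s=get_state();R=Rn.from_quat(s["tcp_rot"]);T=s["position"]+R.apply(OFF);L=(T-P)-n*((T-P)@n)
print(s["time_s"],"d",((T-P)@n*1000).round(2),"lat",(L*1000).round(2),"F",s["force"].round(2),"Fn",(s["force"]@n).round(2),s["moment"].round(3),"tilt",np.degrees(np.arccos(-R.apply([1,0,0])@n)).round(2))
E
python3 f.py
```

```text
10.3333 d 1.82 lat [0.27 0.4  0.19] F [-0.22 -0.29 -2.63] Fn -2.27 [-0.752  0.14   0.004] tilt 0.15
```

Not touching yet; on in small steps.

Emit:
carry_out:
  rows: "1 0 0 0 0 0 1;2 0 0 0 0 0 1;2 0 0 0 0 0 1;2 0 0 0 0 0 1"

```text
time_s: 10.67
position: [0.478, -0.269, 0.2998]
tcp_rot: [0.678, 0.473, -0.518, 0.218]
force: [0.2, -0.6, -2.7]
grip_width: 0.322
```

```bash
python3 f.py
```

```text
10.6667 d -0.07 lat [0.35 0.29 0.14] F [ 0.16 -0.62 -2.65] Fn -2.16 [-0.743  0.109  0.026] tilt 0.16
```

Emit:
carry_out:
  rows: "1 0 0 0 0 0 1;2 0 0 0 0 0 1;2 0 0 0 0 0 1;2 0 0 0 0 0 1"

```text
time_s: 11.0
position: [0.478, -0.2682, 0.2981]
tcp_rot: [0.678, 0.473, -0.518, 0.218]
force: [1.2, -0.6, -0.8]
grip_width: 0.32
```

```bash
python3 f.py;python3 f.py
```

```text
11.0 d -1.89 lat [0.37 0.24 0.12] F [ 1.16 -0.63 -0.75] Fn -0.44 [-0.689  0.194  0.003] tilt 0.16
11.0 d -1.89 lat [0.37 0.24 0.12] F [ 1.16 -0.63 -0.75] Fn -0.44 [-0.689  0.194  0.003] tilt 0.16
```

```bash
python3 chk.py 9
python3 - <<'E'
from tgt import *
s=get_state();R=Rn.from_quat(s["tcp_rot"]);a=cv2.imread("pics/a9.png")
x0,y0,k=200,205,14
z=cv2.resize(a[y0:y0+40,x0:x0+40],None,fx=k,fy=k,interpolation=cv2.INTER_CUBIC)
u=lambda p:tuple(int(v) for v in ((proj("scene",p)-[x0,y0]+.5)*k))
cv2.circle(z,u(P),3,(0,255,0),-1);cv2.circle(z,u(P+n*.006),3,(255,0,0),-1)
xr=np.array([np.cos(phi),np.sin(phi),0]);yr=np.cross(n,xr)
pts=[u(P+xr*.035*np.cos(t)+yr*.017*np.sin(t)) for t in np.linspace(0,6.283,50)]
cv2.polylines(z,[np.array(pts)],True,(0,255,0),1)
cv2.imwrite("pics/z9.png",z)
E
```

```text
11.0 [ 0.47799652 -0.26824207  0.29814917] [-0.001  0.     0.002 -0.002  0.001  0.    -0.001] [ 1.15689154 -0.63427964 -0.75124342] Fn -0.43619596719216597 0.3201187547755299
to d=0 (array([-1.9,  0.2, -0. ]), array([ 0.07, -0.12, -0.11]))
tip [ 0.48339863 -0.17717276  0.10289462] d -0.0018919386669365584 lat [0.0004 0.0002 0.0001] [220.89421347 225.64271761] tilt 0.1610195152593906
spot px [220.3074173  225.32255476] [319.41468366 195.03400852] tip [319.5950838  194.22126601]
```

View pics/z9.png

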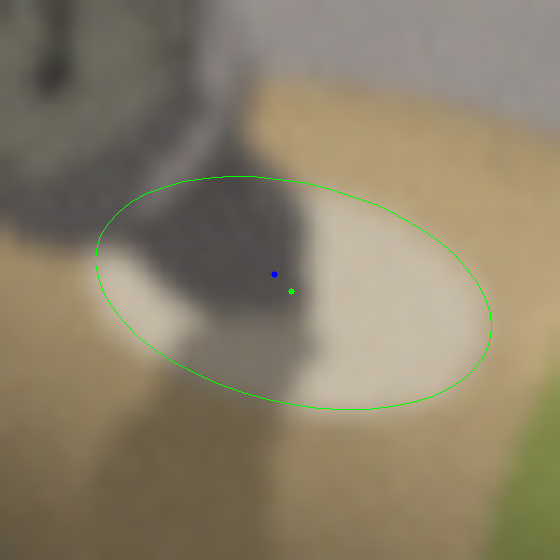

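View pics/a9.png

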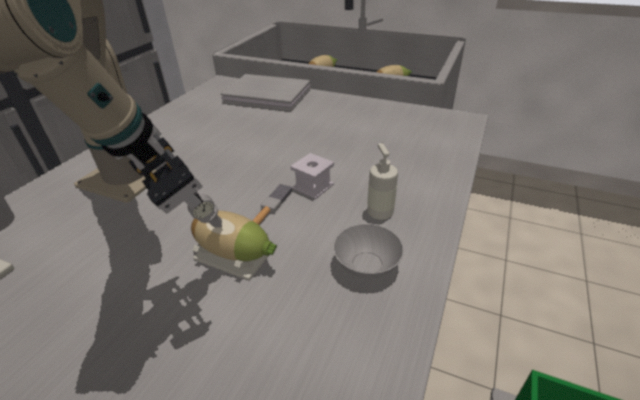

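Emit:
carry_out:
  rows: "0.7 0 0 0 0 0 1;1.4 0 0 0 0 0 1;2.1 0 0 0 0 0 1;2.5 0 0 0 0 0 1;2.5 0 0 0 0 0 1;2.5 0 0 0 0 0 1"

```text
time_s: 11.65
position: [0.478, -0.2672, 0.2958]
tcp_rot: [0.678, 0.473, -0.518, 0.218]
force: [0.3, -1.3, -0.2]
grip_width: 0.322
```

```bash
python3 f.py
```

```text
11.65 d -4.48 lat [0.37 0.25 0.12] F [ 0.29 -1.27 -0.21] Fn 0.33 [-0.669  0.24   0.044] tilt 0.16
```

```bash
cat > avg.py <<'E'
from tgt import *
f=[];d=[]
for i in range(16):
    snapshot("scene");s=get_state();R=Rn.from_quat(s["tcp_rot"]);T=s["position"]+R.apply(OFF);f.append(s["force"]);d.append((T-P)@n*1000)
f=np.array(f);print(s["time_s"],"F",f.mean(0).round(2),"Fn",(f@n).mean().round(2),"+-",((f@n).std()/4).round(2),"d",np.mean(d).round(2))
E
python3 avg.py
```

```text
12.45 F [-0.17 -1.32  0.37] Fn 0.89 +- 0.13 d -4.51
```

Emit:
carry_out:
  rows: "0.7 0 0 0 0 0 1;1.4 0 0 0 0 0 1;1.4 0 0 0 0 0 1;1.4 0 0 0 0 0 1"

```text
time_s: 12.78
position: [0.4781, -0.2666, 0.2945]
tcp_rot: [0.678, 0.473, -0.518, 0.218]
force: [-0.0, -1.4, 1.3]
grip_width: 0.321
```

```bash
python3 avg.py
```

```text
13.5833 F [-0.13 -1.55  0.9 ] Fn 1.46 +- 0.14 d -5.93
```

```bash
python3 chk.py 10
python3 - <<'E'
import cv2,numpy as np
a=cv2.imread("pics/a10.png");a0=cv2.imread("pics/a9.png")
cv2.imwrite("pics/z10.png",np.hstack([cv2.resize(i[180:280,170:290],None,fx=3.3,fy=3.3,interpolation=cv2.INTER_CUBIC) for i in(a0,a)]))
E
```

```text
13.5833 [ 0.4780768  -0.26651852  0.29446007] [0.    0.    0.001 0.003 0.001 0.002 0.001] [ 0.76019055 -0.99930197  0.93343076] Fn 1.2533965375269298 0.32132593228517703
to d=0 (array([-6. ,  0.2,  0. ]), array([ 0.07, -0.12, -0.1 ]))
tip [ 0.48344313 -0.17541725  0.09921944] d -0.0059644184987304606 lat [0.0004 0.0003 0.0001] [221.72055692 226.44325226] tilt 0.15488420164330843
spot px [220.3074173  225.32255476] [319.46024257 196.01785042] tip [319.5950654  194.22125113]
```

View pics/z10.png

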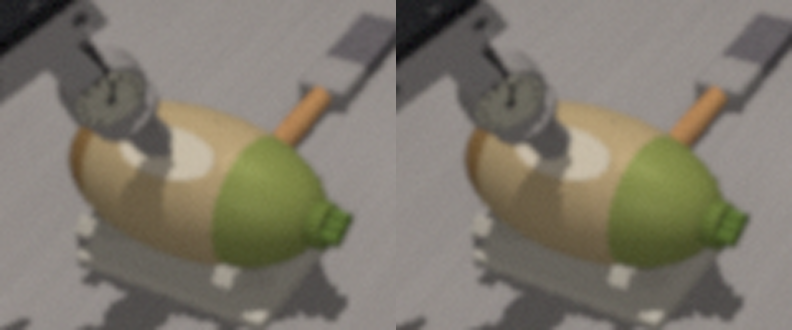

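View pics/w10.png

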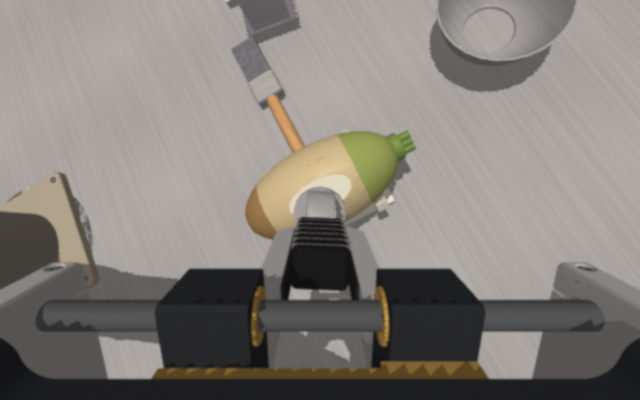

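```bash
python3 f.py; python3 -c "
from cell import *
print(sign_off())"
```

```text
13.7333 d -5.93 lat [0.36 0.29 0.14] F [ 0.16 -1.21  1.35] Fn 1.73 [-0.835  0.121 -0.05 ] tilt 0.16
the job is handed in; nothing more can be done
None
```

I gripped the tester by its grip at 35 N and lifted it straight out of the stand. It is now held against the middle of the radish's flat with the plunger pushed in roughly half-way. I handed the job in at 13.7 s, with the arm still holding.

- **Squareness:** I measured the flat's lean as about 24.5°. The tester is within 0.2° of that measured direction. The cameras disagreed slightly: the scene and side views alone gave 20°, while the wrist views and the height of the flat gave 24 to 25.6°, which I used.
- **Position:** the tip is about 0.5 mm from the measured centre of the flat. The scene picture agrees to about 1 mm, within the 2 mm calibration.
- **Plunger travel:** about 5.6 to 5.9 mm of the 12 mm. Tool travel gives about 5.9 mm. The push force is about 3.9 N, which gives about 5.8 mm. The force reading is noisy by a few tenths of a newton, so the travel could be off by about 0.6 mm. I did not read the dial itself.
- **Surroundings:** the radish looks unturned, and the force lies along the flat's normal with almost no sideways push. I kept clear of the bowl, brush and bottle, and the final pictures show nothing disturbed.

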